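# Wedge the drying plate just off its frame and hold it

## Task

The hinged drying plate with the tissue cassettes on it is lying shut on its blue frame and needs an air gap: take the yellow wedge by its black grip, bring it flat on the bench in front of the frame, and slide it toe first and straight in under the plate's open front edge until that edge has just lifted off the frame by about 4 mm (the wedge's red line is then right at the plate's edge). Finish while still holding the wedge there, so that the plate is carried by the wedge alone. Do not touch the plate yourself or let the gap go past 10 mm on the way, keep the cassettes where they lie on the plate, and leave the timer, the dropper bottle and the red box alone.

Things in the scene. Friction and masses are not known exactly. Their poses are not given: they have to be found in the camera images.
- wedge: Yellow wedge, 0.2 kg, 36 mm wide, flat on the bench. Origin on the underside below the grip; +x to the thin toe, z up. Block 28 mm high from x = -18 to +18 mm, then the top slopes 1 in 4 down to 3 mm at the toe, x = +118 mm. Black grip on the block: 30 mm along x, 22 mm along y, from 28 to 66 mm up; pinch across y from above. Red line at x = +50 mm (wedge 20 mm high).
- wedge_toe (a point): Middle of the wedge's toe, on the underside (118 mm ahead of the wedge's origin); +x points out of the toe.
- frame: Fixed blue U-shaped frame, 150 x 150 mm, 16 mm high, open front roughly toward the robot. Origin under its centre; +x points inward from the front (x = -75 mm) to the hinge at the back. Rails 22 mm wide at both sides and back leave a mouth 106 mm wide and 16 mm high between bench and plate, open 128 mm inward, with only bench inside.
- frame_mouth (a point): Top middle of the frame's open front: x = -75 mm, y = 0 in the frame's axes, 16 mm above the bench; +x points inward.
- plate_edge (a point): Middle of the lower front edge of the aluminium drying plate (138 x 146 x 8 mm, 4 mm raised rim, about 0.6 to 1.3 kg), which lies on the frame with its edge flush with the front. 16 mm above the bench when shut, 20 mm with a 4 mm gap. Axes as the frame's when shut.
- plate (a joint): Hinge of the drying plate at the back of the frame, in rad: 0 lying shut, growing as the front edge rises; the edge is 144 mm from the hinge, so 0.028 is a gap of 4 mm. No spring; the plate falls back by its weight.
- cassette_0: Pink tissue cassette, 28 x 40 x 8 mm, lying loose on the plate (origin: centre of its underside). Bystander.
- cassette_3: Green tissue cassette, 28 x 40 x 8 mm, lying loose on the plate (origin: centre of its underside). Bystander.
- cassette_4: Yellow tissue cassette, 28 x 40 x 8 mm, lying loose on the plate (origin: centre of its underside). Bystander.
- timer: White bench timer, 60 x 68 x 18 mm, lying to the right of the wedge (origin: centre of its underside). Bystander.
- dropper_bottle: Brown dropper bottle, 33 mm wide, 102 mm high, standing to the left of the frame's front (origin: centre of its underside). Bystander.
- red_box: Open red card box, 79 x 101 x 50 mm, standing to the left of the frame (origin: centre of its underside). Bystander.
Mind the look-alikes: they are no part of the job. There is more than one size of the wedge; the one meant has the size given above.

How it is judged:
By the outcome, as a careful person would: the job done as asked, in the order asked, and still so for the second after the job is handed in, while the arm keeps its last pose, push and grip.
It also fails if it takes over 42 s, if anything falls off the work surface, if the arm or the gripper's body presses on something with over 40 N, if the wrist force passes 120 N, or if a joint passes its speed limit or range.

## Robot

A 7-joint arm with a two-finger parallel gripper is mounted at the origin on a cart in front of the work surface, level with it; the furniture and walls round the work are solid. World frame = base frame: x ahead of the robot, y to its left, z up, the work surface at z = 0. Lengths are in m, angles in degrees, forces in N, time in s.
With the tool pointing down it reaches from about 0.35 to 0.775 m from the base axis. Payload 3.1 kg.
Tool frame: the origin (TCP) lies on the centre line of the jaws, within the pads' length; the fingertips stand 17 mm ahead of it and the grasp point (between the pads) lies 2 mm behind it (robot.tip_reach is the distance from the TCP to the fingertips, in m); z points along the fingers, y is the direction in which the jaws open and shut (so a half turn about z gives the same grasp; the last joint's range is limited). The gripper opens to 85 mm and grips with 20 to 120 N. Pads are 22 mm wide; open, the fingers measure 114 mm over their backs; the gripper's body (76 mm by 85 mm) begins 54 mm behind the grasp point. The pads swing forward as they close: fully open they stand 13 mm farther back than shut.
Start: joints at [70.949, 17.813, 0.802, 86.603, -0.252, 75.585, -1.558], TCP at [0.158, -0.527, 0.248] pointing down, gripper open.
Joint ranges: [-154.91, 154.91], [-16.99, 109.72], [-72.82, 74.43], [7.12, 147.25], [-82.49, 262.49], [11.32, 116.49], [-174.64, 174.64]. Speed limits (degrees/s): [159.86, 159.86, 180, 180, 180, 180, 180].

## Interface

Orientations are given as [roll, pitch, yaw] about the fixed x, y, z axes, in that order (R = Rz(yaw) Ry(pitch) Rx(roll)).
In Python, from station import robot, fingers, vision, workorder, recognise gives the robot as it stands. Calls block until the motion is done:
- robot.move_to(position, orientation): joint-space move of the TCP to a pose.
- robot.line_to(position, orientation=None, velocity=0.15, f_stop=None): straight line of the TCP; orientation=None keeps the orientation; velocity is the mean speed in m/s. With f_stop (N) it stops when the force on the tool has changed by that much, and returns True; else False.
- robot.move_j(angles): joint-space move.
- fingers.gripper_to(opening, force=None): opening from 0.0 (shut) to 1.0 (fully open); force is the grip in N (None keeps the last); returns when the fingers have stopped.
- robot.pause(seconds).
- robot.inverse_kinematics(position, orientation): joint angles nearest the present ones, or None.
- vision.grab_frame(name): name is "scene" or "top" or "wrist"; returns the picture (480x640x3 uint8, red, green, blue); there is no depth.
- vision.calibration(name): a dict with "mtx" (3x3 intrinsics, pixels), "k1" (the pictures are not rectified: a ray, as slopes to the right and down, at radius r is drawn at 1 + k1 r^2 times it, then the intrinsics apply), "extrinsics" (4x4, takes a point from world to camera coordinates); the wrist camera has in their place "T_tool_cam" (4x4, takes a point from camera to tool coordinates, whose origin is the TCP and whose axes are the flange's). Camera axes: x right, y up, looking along -z (the intrinsics and any distortion apply to the point x, -y, -z); pixel columns grow to the right and rows downward; lengths in m; the calibration is good to about 2 mm. A picture is of the moment at which its call begins: read the wrist's pose just before it. calibration takes no time and is no camera call.
A pose or a line that the arm cannot do raises robot.PlanningError and nothing moves.
- workorder.close_job(): hands the job in, once; it reports no verdict.
Trained networks look in the newest picture that a camera, given by its name, has taken for a name from the list of things; names that differ only in an ending like _2 or _b are one class to them, and where a whole thing is asked for, a point or a joint stands for the part that bears it (a point fixed in the world has none). Each returns a list of dicts, best first, with "p" (0 to 1); they miss things now and then, are a little off and sometimes report something else, mostly with a low value. They report only what shows in the picture. A call takes as long as a camera call. They do not tell look-alikes from the thing itself.
- recognise(label, camera): "rect" ([centre column, centre row, width, height] in pixels, round what is visible of it).
Readings, each from a call of its own:
- robot.current_time_s(): time.
- robot.current_joint_positions(): joint angles.
- robot.current_dq(): joint speeds.
- robot.current_joint_torque(): joint torques, N m.
- robot.current_tool_pos(): TCP position.
- robot.current_eef_rot(): TCP orientation.
- robot.current_contact_force(): force on the tool from outside, world axes, zero at the start.
- robot.current_torque(): the same for the moment, N m.
- robot.current_finger_gap(): opening from 0.0 (shut) to 1.0 (fully open).
Only numpy, scipy, OpenCV 4.12 (cv2) and the standard library are available. Lean on these libraries where they do the work, as an engineer would, in place of code of your own. Each camera call takes 0.05 s, during which the arm holds its last target. There are 200 camera calls.

## Working session

There is one attempt and no reset: what is moved stays moved. The work goes in short steps, each a Python script; the robot and the scene stay as the last script left them, time stands still between calls to the robot, and variables do not carry over. Pictures are saved under pics/ and viewed, about 8 in all and at most 12, crops included, and the job is handed in when it is done.

```bash
mkdir -p pics; ls
python3 - <<'E'
from station import robot, fingers, vision, workorder, recognise
import cv2
for c in ("scene","top"):
    im=vision.grab_frame(c); cv2.imwrite(f"pics/{c}0.png",im[...,::-1])
    k=vision.calibration(c); print(c,k)
    for n in ("wedge","frame","plate_edge","timer","dropper_bottle","red_box"):
        print(n,[( [round(x) for x in d["rect"]],round(d["p"],2)) for d in recognise(n,c)])
print(vision.calibration("wrist"), robot.current_time_s(), robot.current_eef_rot())
E
```

```text
pics
scene {'mtx': array([[480.16699321,   0.        , 318.40414663],
       [  0.        , 480.16699321, 238.49176851],
       [  0.        ,   0.        ,   1.        ]]), 'k1': -0.016677080873919694, 'extrinsics': array([[-0.61332493, -0.78974688, -0.01150619,  0.52142244],
       [ 0.47516568, -0.38057664,  0.7933341 , -0.22878899],
       [-0.63091213,  0.48110423,  0.60867775, -0.8811657 ],
       [ 0.        ,  0.        ,  0.        ,  1.        ]])}
wedge [([364, 217, 35, 21], 0.93), ([196, 315, 65, 61], 0.26)]
frame [([254, 252, 90, 63], 0.95)]
plate_edge [([256, 246, 85, 56], 0.6)]
timer [([400, 256, 60, 40], 0.56)]
dropper_bottle [([233, 337, 22, 45], 0.79), ([256, 247, 82, 56], 0.62)]
red_box [([196, 316, 69, 63], 0.8)]
top {'mtx': array([[611.95716375,   0.        , 329.16994899],
       [  0.        , 611.95716375, 241.4003274 ],
       [  0.        ,   0.        ,   1.        ]]), 'k1': 0.05630237599426331, 'extrinsics': array([[ 1.26559019e-02, -9.99919299e-01, -1.10592852e-03,
         1.97552555e-01],
       [ 9.88277549e-01,  1.23402523e-02,  1.52168339e-01,
     
[... 428 characters left out ...]
196, 20, 18], 0.5)]
dropper_bottle [([176, 314, 18, 18], 0.66)]
red_box [([169, 257, 61, 51], 0.9)]
{'mtx': array([[356.55394742,   0.        , 317.71597676],
       [  0.        , 356.55394742, 245.02716684],
       [  0.        ,   0.        ,   1.        ]]), 'k1': -0.02322445897361871, 'T_tool_cam': array([[ 9.07037971e-04,  9.47357864e-01,  3.20175350e-01,
         8.32449688e-02],
       [ 9.99998863e-01, -4.73687657e-04, -1.43135695e-03,
        -4.52616178e-04],
       [-1.20434416e-03,  3.20176284e-01, -9.47357217e-01,
        -1.25454389e-01],
       [ 0.00000000e+00,  0.00000000e+00,  0.00000000e+00,
         1.00000000e+00]])} 0.7 [ 1.79994419e+02 -6.41432223e-04  1.66664756e+01]
```

Run:
```python
import cv2,numpy as np
t=cv2.imread("pics/top0.png")[150:375,130:530]; s=cv2.imread("pics/scene0.png")[180:380,140:460]
cv2.imwrite("pics/a.png",cv2.resize(t,None,fx=2,fy=2,interpolation=cv2.INTER_CUBIC)); cv2.imwrite("pics/b.png",cv2.resize(s,None,fx=2.4,fy=2.4,interpolation=cv2.INTER_CUBIC))
```

```text
(no output)
```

View pics/a.png

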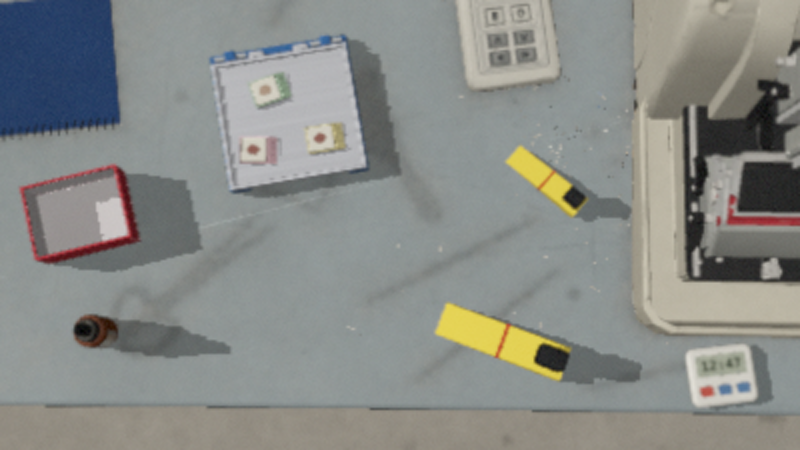

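View pics/b.png

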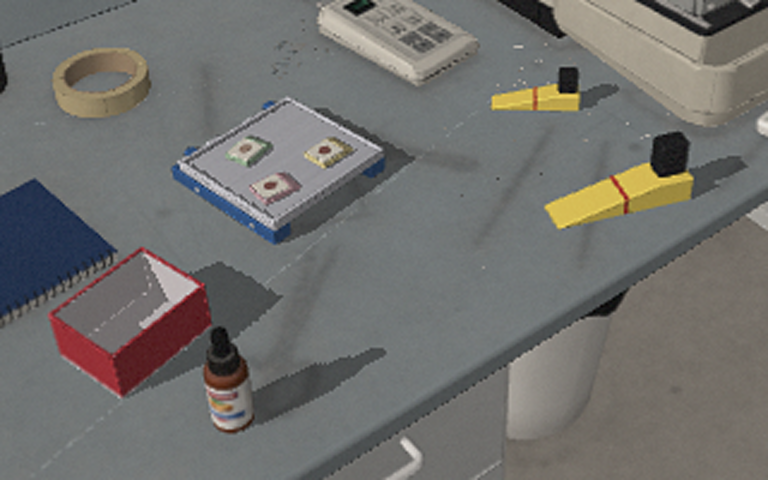

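The top view shows the big wedge (crop 437–575, 303–380; toe to the left, grip at 553,357), and a smaller look-alike at (545,180). The plate's front edge runs (232,190)–(368,170). The scene view agrees. Next I turn these pixels into coarse positions.

```bash
cat > h.py <<'E'
import numpy as np, cv2
from scipy.spatial.transform import Rotation as R
from station import robot, fingers, vision, workorder, recognise
def cam(name,pos=None,rpy=None):
    k=vision.calibration(name)
    if name=="wrist":
        T=np.eye(4);T[:3,:3]=R.from_euler("xyz",rpy,degrees=True).as_matrix();T[:3,3]=pos
        T=T@k["T_tool_cam"]
    else: T=np.linalg.inv(k["extrinsics"])
    return k["mtx"],k["k1"],T
def ray(c,px):
    K,k1,T=c
    d=np.array([(px[0]-K[0,2])/K[0,0],(px[1]-K[1,2])/K[1,1]]);u=d.copy()
    for _ in range(20): u=d/(1+k1*(u@u))
    return T[:3,3],T[:3,:3]@np.array([u[0],-u[1],-1])
def onz(c,px,z):
    o,d=ray(c,px);return o+d*(z-o[2])/d[2]
def proj(c,p):
    K,k1,T=c;q=np.linalg.inv(T)@np.append(p,1);u=np.array([q[0],-q[1]])/-q[2]
    u=u*(1+k1*(u@u));return np.array([K[0,0]*u[0]+K[0,2],K[1,1]*u[1]+K[1,2]])
def tri(obs):
    A=0;b=0
    for c,px in obs:
        o,d=ray(c,px);d=d/np.linalg.norm(d);M=np.eye(3)-np.outer(d,d);A=A+M;b=b+M@o
    return np.linalg.solve(A,b)
E
python3 - <<'E'
from h import *
np.set_printoptions(precision=4,suppress=True)
c=cam("top");s=cam("scene")
T=lambda x,y:(x/2+130,y/2+150)
S=lambda x,y:(x/2.4+140,y/2.4+180)
for n,p,z in [("toeL",(437,334),.003),("toeR",(448,304),.003),("grip",(553,357),.066),("red1",(508,326),.02),("red2",(498,357),.02),
 ("PL",(232,190),.024),("PR",(368,170),.024),("BL",(211,60),.016),("BR",(346,37),.016),("timer",(722,375),.018),("bottle",(92,331),.1),("boxR",(135,238),.05),
 ("small toe",(512,152),.003),("small grip",(574,197),.04)]:
    print(n,onz(c,T(*p),z))
print("tri grip",tri([(c,T(553,357)),(s,S(669,142))]))
print("tri toeL",tri([(c,T(437,334)),(s,S(559,226))]))
print("tri plate FR",tri([(c,T(368,170)),(s,S(383,155))]))
print("tri plate FL",tri([(c,T(232,190)),(s,S(277,223))]))
E
```

```text
toeL [0.4386 0.1623 0.003 ]
toeR [0.4702 0.1509 0.003 ]
grip [0.4155 0.0481 0.066 ]
red1 [0.4473 0.089  0.02  ]
red2 [0.4153 0.0994 0.02  ]
PL [0.5863 0.3807 0.024 ]
PR [0.6095 0.2374 0.024 ]
BL [0.7291 0.4091 0.016 ]
BR [0.7566 0.2639 0.016 ]
timer [ 0.4005 -0.1317  0.018 ]
bottle [0.4348 0.5012 0.1   ]
boxR [0.5315 0.4748 0.05  ]
small toe [0.6346 0.0829 0.003 ]
small grip [0.5811 0.0218 0.04  ]
tri grip [0.4162 0.048  0.0601]
tri toeL [0.4392 0.1629 0.0023]
tri plate FR [0.6118 0.2391 0.0181]
tri plate FL [0.5859 0.3803 0.0248]
```

Run:
```python
from h import *
np.set_printoptions(precision=4,suppress=True)
for p,y in [((.415,.047,.2),70),((.415,.047,.05),70),((.450,.285,.1),9.2),((.45,.285,.05),9.2),((.549,.301,.05),9.2)]:
    for a in (0,180):
        print(p,y+a-360*(a>0),robot.inverse_kinematics(list(p),[180,0,y+a-360*(a>0)]))
rpy=[180,0,70]
for i,p in enumerate([[.415,.047,.21],[.39,.02,.16]]):
    robot.move_to(p,rpy)
    q=robot.current_tool_pos();r=robot.current_eef_rot()
    im=vision.grab_frame("wrist");cv2.imwrite(f"pics/w{i}.png",im[...,::-1])
    np.savez(f"w{i}.npz",q=q,r=r)
    print(q,r,robot.current_time_s(),[(np.round(d["rect"]),d["p"]) for d in recognise("wedge","wrist")])
a=np.hstack([cv2.imread(f"pics/w{i}.png") for i in (0,1)]);cv2.imwrite("pics/w01.png",cv2.resize(a,(800,300),interpolation=cv2.INTER_AREA))
```

```text
(0.415, 0.047, 0.2) 70 [ 38.2554   8.7539 -51.5468 108.6134   7.4905  66.0992 -36.0134]
(0.415, 0.047, 0.2) -110 [ 46.5482  11.1466 -61.8514 108.434   10.7018  66.6237 140.8649]
(0.415, 0.047, 0.05) 70 [ 36.0656  26.1681 -54.9885 119.3254  28.7432  48.6873 -55.8664]
(0.415, 0.047, 0.05) -110 [ 40.3618  29.4195 -61.4777 119.2182  33.7574  50.9576 119.4913]
(0.45, 0.285, 0.1) 9.2 [   3.9658   33.8142  -53.6018   99.6339   30.3876   62.3149 -140.4917]
(0.45, 0.285, 0.1) -170.8 [  1.2877  31.9546 -49.1054  99.7214  27.22    61.0021  42.0743]
(0.45, 0.285, 0.05) 9.2 [  -0.3157   35.764   -47.0619  102.3398   31.1603   55.782  -140.9852]
(0.45, 0.285, 0.05) -170.8 [ -2.212   34.6218 -44.0657 102.4053  28.8931  54.8655  40.8304]
(0.549, 0.301, 0.05) 9.2 [  -6.2086   42.0071  -37.93     86.7529   28.0586   60.9927 -131.5753]
(0.549, 0.301, 0.05) -170.8 [  1.4591  47.6013 -52.5482  86.4347  39.9095  66.03    40.5345]
[0.4154 0.0457 0.21  ] [179.9931   0.0091  69.8465] 3.0 [(array([317., 162.,  46., 170.]), 0.85), (array([514., 142.,  72., 112.]), 0.82)]
[0.3889 0.019  0.1592] [-179.8662    0.048    69.8531] 3.4583 [(array([578.,  97.,  92., 140.]), 0.88), (array([340., 120.,  54., 211.]), 0.6)]
```

View pics/w01.png

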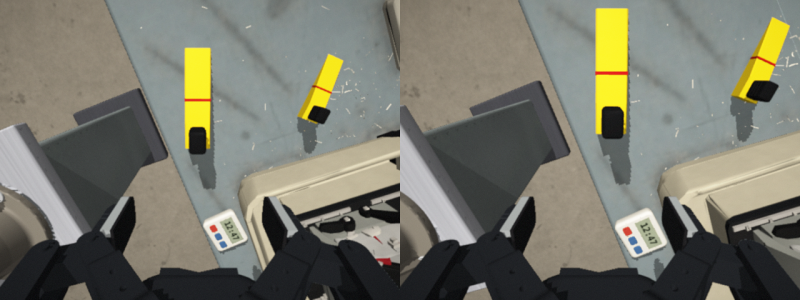

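Wrist views: the big wedge (left in both) stands upright in the image, near column 317, with its grip at the bottom at about (316,224) px in view 0. The smaller one is off to the right. I'll fit its pose from both views.

```bash
cat >> h.py <<'E'
def wedge_feats(im,x0,x1,gh=110):
    """toe-edge corners, red line centroid, grip box in an image where the wedge is upright"""
    hsv=cv2.cvtColor(im,cv2.COLOR_BGR2HSV)
    y=cv2.inRange(hsv,(22,150,120),(38,255,255));y[:,:x0]=0;y[:,x1:]=0
    r=cv2.inRange(hsv,(0,140,100),(10,255,255))|cv2.inRange(hsv,(172,140,100),(180,255,255));r[:,:x0]=0;r[:,x1:]=0
    ys,xs=np.nonzero(y);t=ys.min()
    m=ys<t+6;toe=((xs[m].min()+xs[m].max())/2,t)
    near=cv2.dilate(y,np.ones((9,9)))
    rm=r&near;rs=np.argwhere(rm)[:,::-1].mean(0)
    return toe,rs,(xs.min(),xs.max(),t,ys.max())
E
python3 - <<'E'
from h import *
np.set_printoptions(precision=4,suppress=True)
O={}
for i,(a,b) in enumerate([(280,350),(300,375)]):
    im=cv2.imread(f"pics/w{i}.png");d=np.load(f"w{i}.npz");c=cam("wrist",d["q"],d["r"])
    toe,red,box=wedge_feats(im,a,b)
    g=(cv2.cvtColor(im,cv2.COLOR_BGR2GRAY)<40);g[:,:a]=0;g[:,b:]=0
    g[:box[3]-60]=0;g[box[3]+30:]=0;n,l,st,ce=cv2.connectedComponentsWithStats(g.astype(np.uint8));k=1+st[1:,4].argmax()
    print(toe,red,box,st[k],ce[k])
    gb=(st[k,0]+st[k,2]/2,st[k,1]+st[k,3]) # bottom mid of grip = top rear edge
    print("toe",onz(c,toe,.003),"red",onz(c,red,.02),"griptop rear",onz(c,gb,.066))
    for n,p in (("toe",toe),("red",red),("gb",gb)):O.setdefault(n,[]).append((c,p))
for n in O: print("tri",n,tri(O[n]))
E
```

```text
(np.float64(316.0), np.int64(77)) [316.3206 159.9313] (np.int64(295), np.int64(337), np.int64(77), np.int64(237)) [ 303  204   26   43 1052] [315.6274 224.9211]
toe [0.4566 0.1603 0.003 ] red [0.4335 0.0966 0.02  ] griptop rear [0.4114 0.0368 0.066 ]
(np.float64(338.5), np.int64(14)) [338.8372 116.5116] (np.int64(313), np.int64(364), np.int64(14), np.int64(214)) [ 323  171   34   51 1637] [339.6371 196.2657]
toe [0.4562 0.1603 0.003 ] red [0.4335 0.0969 0.02  ] griptop rear [0.4109 0.0371 0.066 ]
tri toe [0.4565 0.1607 0.0011]
tri red [0.4335 0.0968 0.0213]
tri gb [0.4109 0.0361 0.0631]
```

Run:
```python
from h import *
np.set_printoptions(precision=4,suppress=True)
rpy=[180,0,69.9]
robot.move_to([.4162,.0500,.12],rpy)
robot.line_to([.4162,.0500,.051],rpy,velocity=.1)
print(robot.current_tool_pos(),robot.current_eef_rot(),robot.current_contact_force())
fingers.gripper_to(0.0,60)
print(robot.current_finger_gap(),robot.current_time_s(),robot.current_tool_pos(),robot.current_eef_rot(),robot.current_contact_force())
robot.line_to([.4162,.0500,.085],rpy,velocity=.1)
print(robot.current_contact_force())
robot.line_to([.422,.281,.085],[180,0,9.2],velocity=.15)
robot.pause(.3)
q=robot.current_tool_pos();r=robot.current_eef_rot()
im=vision.grab_frame("wrist");cv2.imwrite("pics/w2.png",im[...,::-1]);np.savez("w2.npz",q=q,r=r)
print(q,r,robot.current_time_s(),robot.current_finger_gap(),robot.current_joint_positions())
for n in ("frame","plate_edge"): print(n,[(np.round(d["rect"]),d["p"]) for d in recognise(n,"wrist")])
im=vision.grab_frame("top");cv2.imwrite("pics/top2.png",im[...,::-1])
```

```text
[0.4168 0.05   0.0516] [179.9251  -0.0272  69.8852] [-0.3546 -0.3063 -0.4331]
0.2497592074633622 5.2917 [0.4163 0.05   0.0512] [179.9869   0.0031  69.9024] [-1.1609  0.5713  2.2069]
[-0.3335  0.0732 -1.7546]
[0.4221 0.2806 0.085 ] [179.9926  -0.0036   9.1676] 7.825 0.24647916605672984 [  -8.7477   25.9501  -34.7164  104.8881   17.7984   54.6429 -132.0147]
frame []
plate_edge []
```

View pics/w2.png

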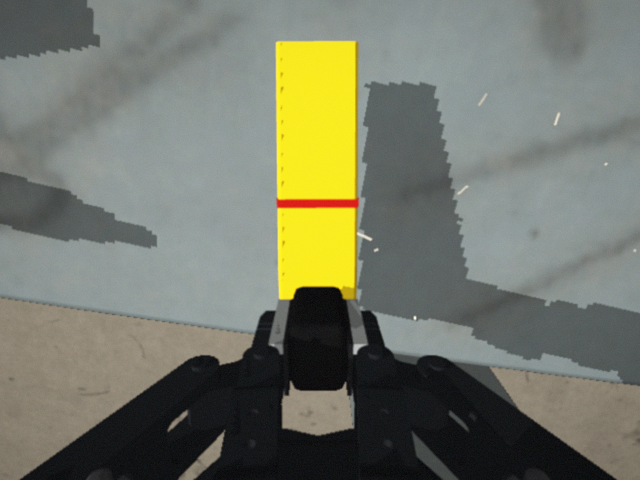

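The wedge hangs straight in the grip (toe at row 41, columns 277–357, red line at row 203); the plate is not in view. I'll raise it and move forward to see the plate's front edge.

Run:
```python
from h import *
np.set_printoptions(precision=4,suppress=True)
for i,p in ((3,[.46,.287,.21]),(4,[.49,.292,.17])):
    robot.line_to(p,[180,0,9.2],velocity=.2); robot.pause(.25)
    q=robot.current_tool_pos();r=robot.current_eef_rot()
    im=vision.grab_frame("wrist");cv2.imwrite(f"pics/w{i}.png",im[...,::-1]);np.savez(f"w{i}.npz",q=q,r=r)
    print(q,r,robot.current_time_s())
a=np.vstack([cv2.imread(f"pics/w{i}.png")[:230] for i in (3,4)]);cv2.imwrite("pics/w34.png",a)
```

```text
[0.4591 0.2865 0.2088] [179.9427   0.1394   9.2247] 9.075
[0.4898 0.2927 0.1714] [-179.9542   -0.1089    9.2551] 9.775
```

View pics/w34.png

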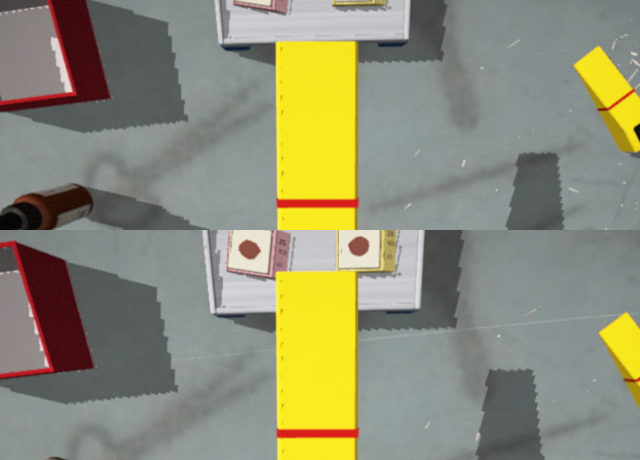

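View 3: the plate's front edge spans about (218,46)–(410,42). View 4: about (211,83)–(421,80). Next, zoomed crops of the corners.

Run:
```python
import cv2,numpy as np
f=lambda i,x,y:cv2.resize(cv2.imread(f"pics/w{i}.png")[y:y+45,x:x+65],None,fx=6,fy=6,interpolation=cv2.INTER_NEAREST)
a=np.vstack([np.hstack([f(3,200,15),f(3,370,15)]),np.hstack([f(4,195,50),f(4,380,50)])])
cv2.imwrite("pics/z.png",a);print(a.shape)
```

```text
(540, 780, 3)
```

View pics/z.png

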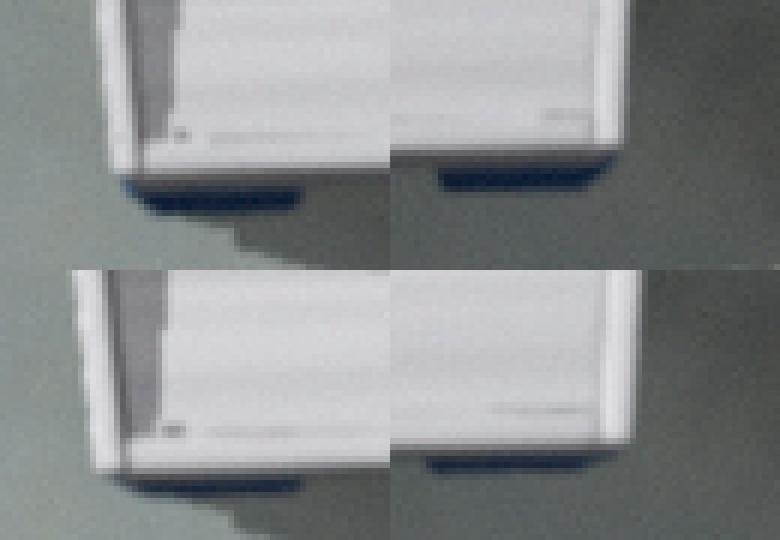

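Run:
```python
from h import *
np.set_printoptions(precision=4,suppress=True)
C={i:cam("wrist",np.load(f"w{i}.npz")["q"],np.load(f"w{i}.npz")["r"]) for i in (2,3,4)}
P={"L":((219,44.2),(210.7,83.7),.024),"R":((408.3,39.7),(420.3,78.8),.024),"rL":((250,46.2),(245,85),.016),"rR":((378.3,43),(386.2,81.3),.016)}
for n,(a,b,z) in P.items(): print(n,tri([(C[3],a),(C[4],b)]),onz(C[3],a,z),onz(C[4],b,z),onz(C[4],b,z+.004))
for i in (2,3,4):
    q=np.load(f"w{i}.npz")["q"];r=np.load(f"w{i}.npz")["r"];M=R.from_euler("xyz",r,degrees=True)
    toe,red,_=wedge_feats(cv2.imread(f"pics/w{i}.png"),265,370)
    b=q[2]-.051
    for n,p,z in (("toe",toe,.003),("red",red,.02)): print(i,n,p,M.inv().apply(onz(C[i],p,b+z)-q))
```

```text
L [0.5872 0.3845 0.0268] [0.5876 0.3851 0.024 ] [0.5874 0.3855 0.024 ] [0.5872 0.3843 0.028 ]
R [0.6141 0.2409 0.0258] [0.6144 0.2407 0.024 ] [0.6144 0.2404 0.024 ] [0.6138 0.2414 0.028 ]
rL [0.5907 0.3621 0.0198] [0.5912 0.3627 0.016 ] [0.5909 0.3631 0.016 ] [0.5907 0.3623 0.02  ]
rR [0.61   0.2623 0.0155] [0.61   0.2622 0.016 ] [0.6099 0.2625 0.016 ] [0.6094 0.2631 0.02  ]
2 toe (np.float64(316.5), np.int64(41)) [ 0.1179 -0.0009  0.048 ]
2 red [316.474  203.1599] [ 0.05   -0.0009  0.031 ]
3 toe (np.float64(316.0), np.int64(41)) [ 0.1178 -0.0011  0.0477]
3 red [317.4859 202.998 ] [ 0.0501 -0.0004  0.0309]
4 toe (np.float64(316.5), np.int64(41)) [ 0.1179 -0.0009  0.0482]
4 red [317.052 203.03 ] [ 0.0501 -0.0006  0.0311]
```

Plate edge: mid (0.6005, 0.3128), yaw 10.6°, 146 mm wide as given; rails give the same mid. The wedge sits true in the tool. Now I set it down and slide it to 20 mm short of the goal.

Run:
```python
from h import *
np.set_printoptions(precision=4,suppress=True)
m=np.array([.6005,.3128]);a=np.radians(10.6);d=np.array([np.cos(a),np.sin(a)]);rpy=[180,0,10.6]
P=lambda s,z:[*(m-s*d),z]
robot.line_to(P(.150,.12),rpy,velocity=.15)
robot.line_to(P(.150,.058),rpy,velocity=.1);f0=np.array(robot.current_contact_force())
hit=robot.line_to(P(.150,.0508),rpy,velocity=.02,f_stop=6)
print(hit,f0,robot.current_contact_force(),robot.current_tool_pos(),robot.current_time_s())
z=.0508 if not hit else robot.current_tool_pos()[2]
hit=robot.line_to(P(.070,z),rpy,velocity=.05,f_stop=15); robot.pause(.2)
q=robot.current_tool_pos();r=robot.current_eef_rot()
im=vision.grab_frame("wrist");cv2.imwrite("pics/w5.png",im[...,::-1]);np.savez("w5.npz",q=q,r=r)
print(hit,q,r,robot.current_contact_force(),robot.current_time_s(),(m-np.array(q[:2]))@d)
```

```text
True [-0.5637 -0.1339 -1.6876] [0.2658 0.3067 4.7914] [0.4533 0.2854 0.0512] 11.5083
False [0.5314 0.3    0.0513] [-179.9974    0.0329   10.6082] [-3.4383 -0.8917  4.5178] 13.525 0.07028797137107855
```

View pics/w5.png

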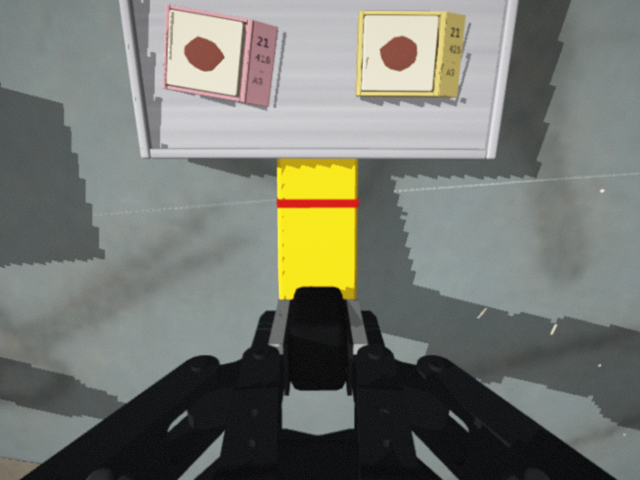

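The wedge is in straight and central: plate front edge at row ~157, level from (143,157) to (494,157); red line at row 203. I'll check the remaining distance.

Run:
```python
from h import *
np.set_printoptions(precision=4,suppress=True)
q=np.load("w5.npz")["q"];r=np.load("w5.npz")["r"];c=cam("wrist",q,r);M=R.from_euler("xyz",r,degrees=True)
im=cv2.imread("pics/w5.png")
for col in (200,250,420,460): print(col,im[148:166,col].mean(1).round())
print(im[150:166,317],)
for px,z in (((143,157),.028),((494,157),.028),((317,157),.028),((317,159.5),.017)): print(px,M.inv().apply(onz(c,px,z)-q))
```

```text
200 [170. 191. 208. 212. 207. 203. 200. 197. 183. 147.  99.  89.  86.  89.
  87.  90. 100. 127.]
250 [169. 192. 210. 211. 209. 206. 201. 197. 185. 148. 102.  82.  76.  81.
  78.  78.  79.  80.]
420 [172. 175. 194. 205. 199. 198. 195. 195. 188. 164. 127.  92.  90.  92.
  89.  90.  89.  89.]
460 [171. 165. 188. 196. 200. 194. 193. 191. 185. 167. 131.  96.  88.  91.
  93.  92.  90.  94.]
[[209 206 206]
 [215 211 212]
 [210 207 207]
 [203 201 201]
 [205 201 202]
 [201 198 197]
 [186 183 183]
 [155 156 158]
 [100 140 154]
 [ 46 159 185]
 [ 21 160 188]
 [ 19 156 184]
 [ 23 162 188]
 [ 26 166 193]
 [ 26 187 216]
 [ 29 220 241]]
(143, 157) [ 0.0709 -0.0718  0.0232]
(494, 157) [0.071  0.0718 0.0232]
(317, 157) [ 0.0708 -0.0006  0.0232]
(317, 159.5) [ 0.0688 -0.0006  0.0342]
```

Run:
```python
from h import *
np.set_printoptions(precision=4,suppress=True)
m=np.array([.6005,.3128]);a=np.radians(10.6);d=np.array([np.cos(a),np.sin(a)]);rpy=[180,0,10.6]
for s in (.058,.0495):
    hit=robot.line_to([*(m-s*d),.0511],rpy,velocity=.03,f_stop=30); robot.pause(.3)
    q=robot.current_tool_pos();r=robot.current_eef_rot()
    im=vision.grab_frame("wrist");cv2.imwrite(f"pics/w6.png",im[...,::-1]);np.savez("w6.npz",q=q,r=r)
    print(hit,q,r,robot.current_contact_force(),robot.current_time_s(),(m-np.array(q[:2]))@d,robot.current_finger_gap())
    print(wedge_feats(im[...,::-1].copy(),265,370))
s=vision.grab_frame("scene");cv2.imwrite("pics/s6.png",s[...,::-1])
s=cv2.resize(s[190:310,190:390,::-1],(600,360),interpolation=cv2.INTER_CUBIC)
w=im[100:340,120:520,::-1];w=cv2.resize(w,(600,360));c=np.vstack([w,s]);cv2.imwrite("pics/c6.png",cv2.resize(c,(500,600)))
```

```text
False [0.5396 0.3022 0.0513] [179.9356   0.3983  10.6945] [-11.3043  -1.4424  10.6035] 14.425 0.061780721669704525 0.2475884559843289
((np.float64(317.5), np.int64(179)), array([317.8175, 202.9266]), (np.int64(277), np.int64(357), np.int64(179), np.int64(299)))
False [0.5477 0.3043 0.0513] [179.9798   0.4158  10.7292] [-10.3277  -1.0425  10.144 ] 15.2083 0.05347805257614211 0.24671693903283137
((np.float64(317.0), np.int64(208)), array([317.6506, 205.0241]), (np.int64(277), np.int64(357), np.int64(208), np.int64(299)))
```

View pics/c6.png

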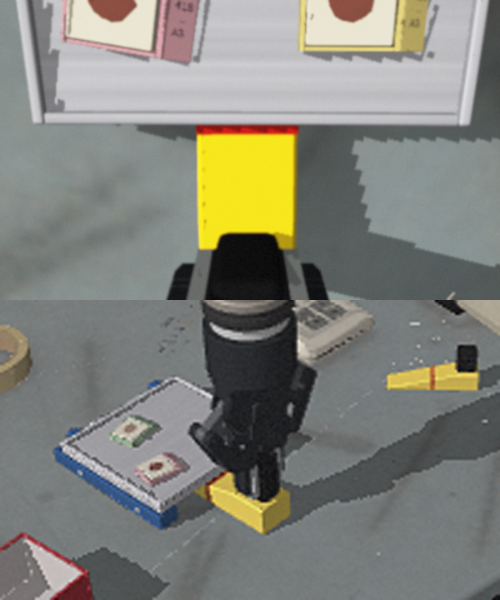

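The plate is up on the wedge with the red line just showing at its edge. The arm lags 4 mm under load, so kinematics says 3.5 mm remain. I'll check against the picture, then close the rest.

```bash
cat > e.py <<'E'
from h import *
def edge(i):
    q=np.load(f"w{i}.npz")["q"];r=np.load(f"w{i}.npz")["r"];c=cam("wrist",q,r);M=R.from_euler("xyz",r,degrees=True)
    g=cv2.imread(f"pics/w{i}.png").mean(2); out=[]
    for col in (250,380):
        b=g[140:220,col]; k=np.flatnonzero((b[:-1]>=150)&(b[1:]<150))[-1]; row=140+k+(b[k]-150)/(b[k]-b[k+1])
        z=.028 if i==5 else .0315
        out.append((row.round(1),M.inv().apply(onz(c,(col,row),z)-q)[0].round(4)))
    return out
E
python3 - <<'E'
from e import *
print(edge(5),edge(6))
im=cv2.imread("pics/w6.png");print(im[194:212,317].tolist())
E
```

```text
[(np.float64(202.4), np.float64(0.052)), (np.float64(157.3), np.float64(0.0707))] [(np.float64(198.3), np.float64(0.0545)), (np.float64(198.7), np.float64(0.0544))]
[[207, 203, 204], [203, 201, 201], [199, 196, 196], [194, 192, 190], [176, 172, 177], [121, 120, 144], [55, 53, 130], [22, 22, 148], [21, 24, 180], [23, 25, 206], [26, 28, 213], [28, 29, 211], [26, 59, 216], [27, 141, 231], [29, 212, 244], [32, 233, 247], [29, 232, 247], [32, 233, 248]]
```

Run:
```python
from e import *
np.set_printoptions(precision=4,suppress=True)
m=np.array([.6005,.3128]);a=np.radians(10.6);d=np.array([np.cos(a),np.sin(a)]);rpy=[180,0,10.6]
hit=robot.line_to([*(m-.0459*d),.0511],rpy,velocity=.02,f_stop=30); robot.pause(.5)
q=robot.current_tool_pos();r=robot.current_eef_rot()
im=vision.grab_frame("wrist");cv2.imwrite("pics/w7.png",im[...,::-1]);np.savez("w7.npz",q=q,r=r)
print(hit,q,r,robot.current_contact_force(),robot.current_time_s(),(m-np.array(q[:2]))@d,edge(7))
print(im[196:216,317].tolist())
s=vision.grab_frame("scene");cv2.imwrite("pics/s7.png",s[...,::-1])
s=cv2.resize(s[190:310,190:390,::-1],(600,360),interpolation=cv2.INTER_CUBIC)
w=cv2.resize(im[20:260,120:520,::-1],(600,360));cv2.imwrite("pics/c7.png",cv2.resize(np.vstack([w,s]),(500,600)))
```

```text
False [0.5508 0.3051 0.0513] [179.9806   0.4521  10.7426] [-11.5991  -2.1136  10.6737] 16.1417 0.050240591808094204 [(np.float64(206.0), np.float64(0.0513)), (np.float64(206.6), np.float64(0.0511))]
[[176, 175, 180], [158, 156, 158], [159, 159, 162], [188, 186, 191], [205, 204, 208], [202, 202, 205], [200, 199, 203], [196, 198, 200], [194, 193, 196], [186, 186, 190], [171, 169, 170], [154, 146, 118], [164, 143, 50], [178, 150, 18], [179, 152, 17], [179, 152, 20], [182, 155, 19], [199, 167, 21], [233, 206, 25], [244, 228, 24]]
```

View pics/c7.png

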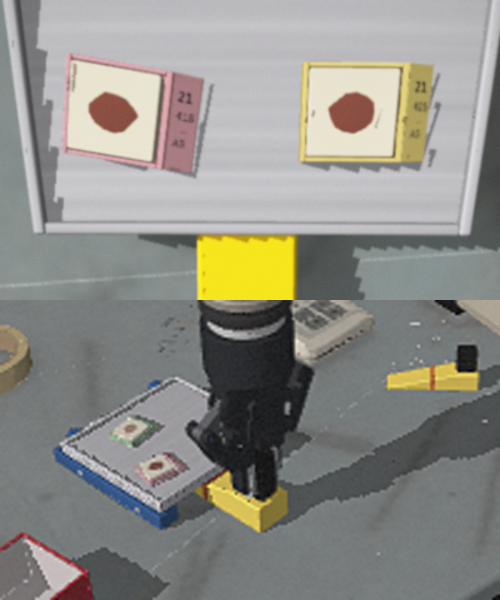

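The red line is now right under the plate's edge (image 50.8 mm, kinematics 50.2 mm, so a gap of about 3.9 mm). The cassettes are undisturbed, so I'm handing in.

Run:
```python
from h import *
print(robot.current_tool_pos(),robot.current_finger_gap(),robot.current_contact_force(),robot.current_time_s())
workorder.close_job()
```

```text
[0.55083648 0.30506123 0.05128785] 0.24977468023600344 [-11.28582575  -2.15330722  11.7871997 ] 16.1917
the job is handed in; nothing more can be done
```

I slid the large yellow wedge toe first and straight in under the plate and handed the job in at 16.2 s, with the gripper still holding the wedge.

- **Gap:** about 3.9 mm at the end. The red line was 0.2 mm (arm position) to 0.8 mm (wrist picture) short of the plate's edge. I worked the gap out from how far the wedge was in; I did not measure it directly.
- **Hold:** the grip was unchanged at hand-in. The force on the tool was about 11 N along the slide and 12 N upward.
- **Surroundings:** the pink and yellow cassettes looked unmoved in the last pictures. The green one showed only in the scene view, also apparently in place. I kept the arm away from the timer, dropper bottle and red box, but did not measure them again afterwards.
- **Small deviations:**
  - Under load the arm lagged about 4 mm along the slide, which I made up with a further move.
  - It ended about 1.4 mm to the left of the mouth's centre line and tilted about 0.45°.
  - The first estimate from the top camera differed from the wrist camera by about 4 mm and 1.4°; I used the wrist camera's.

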